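# Stopper a vial in the hand-wheel press

### The arm

A 7-joint arm with a two-finger parallel gripper is mounted at the origin on a cart in front of the work surface, level with it; the furniture and walls round the work are solid. World frame = base frame: x ahead of the robot, y to its left, z up, the work surface at z = 0. Lengths are in m, angles in rad, forces in N, time in s.
With the tool pointing down it reaches from about 0.35 to 0.9 m from the base axis. Payload 8.1 kg.
Tool frame: the origin (TCP) lies on the centre line of the jaws, within the pads' length; the fingertips stand 19 mm ahead of it and the grasp point (between the pads) is the TCP (arm.tip_reach is the distance from the TCP to the fingertips, in m); z points along the fingers, y is the line along which they close (so a half turn about z gives the same grasp; the last joint's range is limited). The gripper opens to 92 mm and grips with 3 to 60 N. Pads are 19 mm wide; open, the fingers measure 130 mm over their backs; the gripper's body (75 mm by 190 mm) begins 47 mm behind the grasp point.
Start: joints at [1.088, 0.434, 0.025, 1.573, -0.012, 1.134, -0.075], TCP at [0.232, -0.58, 0.246] pointing down, gripper open.
Joint ranges: [-2.62, 2.62], [-0.44, 2.09], [-1.27, 1.32], [0.08, 2.57], [-1.32, 4.46], [0.12, 2], [-2.74, 2.74]. Speed limits (rad/s): [2.22, 2.22, 3.01, 3.01, 3.14, 3.14, 3.14].

### API

Orientations are given as a rotation vector (axis times angle).
In Python, from cell import arm gives the robot as it stands.
- The arm moves only by the tool arm_command, never from a script. Its argument "targets" is a list that holds one entry, the list of rows, each a list of 6 numbers: the shift along the tool's x, y, z in m, then the turn, a rotation vector about the tool's x, y, z in rad. A call has 1 to 10 rows; each row shifts and turns the commanded pose from where the row before left it, along the tool's axes as they then stand; what a row does not reach is not made up. A row lasts 1/8 s, in which the tool goes at most 62.5 mm and 10.7 degrees, less where a joint would pass 70% of its speed; a pose out of reach is approached as far as the arm can. A call with a gripper value outside its range is refused whole. "jaw" is the finger opening in m, from 0 to 0.0918, set as the call begins (left out, the last holds). The fingers move at their own pace and stop on an object; "newtons" is the grip in N (left out, the last holds). Time passes only in rows, so rows that do not move let the fingers close. It gives the time, the measured TCP pose, the force, the opening and the grip force at its end, in the units of the state.
- arm.observe(): the state, without advancing time (a new reading comes with each control period).
- arm.get_image(name): name is "scene" or "top" or "wrist"; returns a dict with "pixels" (480x640x3 uint8, red, green, blue), "z_map" (480x640 float32, m along the optical axis (not along the pixel's ray), 0 where there is no reading), "fx", "fy", "cx", "cy" (pixels), "dist" ([k1, k2, p1, p2, k3] as OpenCV has them; the pictures are not rectified), "xyz" and "rotation" of the camera in the world; the wrist camera has in their place "T_tool_cam" (4x4, takes a point from camera to tool coordinates, whose origin is the TCP and whose axes are the flange's). Camera axes: x right, y down, z forward; pixel columns grow to the right and rows downward; lengths in m; the calibration is good to about 2 mm. A picture is of the moment at which its call begins: read the wrist's pose just before it.
- arm.sign_off(): hands the job in; it is judged then, once.
The state is a dict: "clock": time; "joints": joint angles; "dq": joint speeds; "joint_efforts": joint torques, N m; "position": TCP position; "ee_rot": TCP orientation; "force": force on the tool from outside, world axes, zero at the start; "ft_torque": the same for the moment, N m; "width": opening from 0.0 (shut) to 1.0 (fully open); "gripper_force": force on a finger pad.
Only numpy, scipy, OpenCV 4.12 (cv2) and the standard library are available. Lean on these libraries where they do the work, as an engineer would, in place of code of your own. Each camera call takes 0.05 s, during which the arm holds its last target. There are 200 camera calls.

### The job

Stopper the vial in the hand-wheel press with the fingertips only: first push the press's slide by its upright end plate, home against the stop, so that the vial stands under the ram. Then push the hand wheel round clockwise (seen from above) by its upright handle through exactly one turn, so that the handle is back where it started and the rubber stopper is pressed fully home. Pinch and lift nothing, do not touch the vial itself, and leave the other things on the table where they are.

Things in the scene. Friction and masses are not known exactly. Their poses are not given: they have to be found in the camera images.
- press: grey bench press fixed to the table: base 116 x 150 mm, 16 mm high (local x -48..68, y -105..45 mm), a column 30 x 56 mm at local x 37..67, a head from 130 to 168 mm high that reaches to local x -28, and above it a spindle with a hand wheel. Origin on the table surface on the spindle axis; z up, +x toward the column, +y is the direction in which the slide is pushed home
- slide (a joint): the aluminium slide that carries the vial: m along the press's +y; 0 = pulled out (start), 0.050 = home against the stop, the vial under the ram. About 2 N of friction, stays where it is left
- slide_tab (a point): centre of the outer face of the slide's upright end plate, the face to push toward the press's +y: plate 44 mm wide along the press's x, standing 19 to 55 mm above the table, this point 43 mm above it. At the start 163 mm out from the spindle axis, 113 mm when home. The table below and outside it is clear
- wheel (a joint): hand wheel on the vertical spindle above the head: rad, grows clockwise seen from above; one turn is 6.283. It starts between -1.2 and 0.6. The ram, spindle and wheel sink together 8 mm a turn. About 0.12 N m of friction (some 2.5 N at the handle), stays where it is left. Its rim is a ring of 50 mm radius, 12 mm thick, three spokes, hub 32 mm across that ends 17 mm above the rim's centre plane
- handle_mid (a point): middle of the black upright handle that stands on the wheel's rim, 50 mm from the spindle axis: 19 mm thick, it stands from 5 to 55 mm above the rim's centre plane; it spins freely on its own pin, so a finger that pushes it does not climb round it; this point 32 mm above that plane and 26 mm above the rim's top, at the start about 232 mm above the table. There is free space all round and above it
- wheel_handle: the same handle; its origin is at its foot, in the rim's centre plane
- foot: the ram's white round foot, 21 mm across, that presses on the stopper; origin at the centre of its underside
- ram_end (a point): underside of the ram's foot on the spindle axis (free position), about 80 mm above the table at the start and 8 mm lower after one turn. The foot is spring-mounted, 6 N/mm
- vial: small clear glass vial, 23 mm wide and 40 mm high to its lip, standing loose in the white ring on the slide (ring 14 mm high); origin at the centre of its underside, z up
- stopper (a joint): the dark rubber stopper of that vial: m; 0 = standing 4 mm proud of the lip (start), 0.004 = its flange seated on the lip. It moves with about 3 N
- done_vial_1: a vial of the same kind with its stopper seated, standing loose on the table beside the press, 23 mm wide, 44 mm high; origin under its centre. Leave alone
- done_vial_2: a second such vial, next to the first. Leave alone
- holder: black round rubber tube holder, 69 mm wide, 51 mm high, standing loose beside the slide; origin under its centre. Leave alone
- capped_vial: glass vial with white screw cap, 24 mm wide, 54 mm high, standing loose on the other side of the slide; origin under its centre. Leave alone
- tweezers: steel tweezers lying beyond the slide, 114 mm long, 7 mm high; origin under their centre. Leave alone
- fitting: white tube fitting, 33 mm long, 15 mm high, lying beyond the press; origin under its centre. Leave alone
Things that resemble listed ones, but are neither listed nor needed, are in the scene too. Leave any green or pink look-alike of the vial alone.

How it is judged:
On the way, in this order (a step that is already met when the one before it is completed fails the run):
1. the slide is home, before the wheel is wound down (value of joint slide above 0.048 m and distance of ram_end from where it was at the start of the episode below 0.002 m), for 0.2 s.
2. the wheel is on its way round, pushed at its handle (contact force between the fingers and wheel_handle above 0.3 N and distance of ram_end from where it was at the start of the episode between 0.0025 and 0.0065 m).
At the end, for the whole second after the job is handed in: the slide is home (within 2.5 mm), the stopper's flange is seated on the vial's lip (gap under 1 mm), the ram is one turn (8 mm) lower and the handle is back where it started, within about 16 degrees; the vial stands upright under the ram and the wheel is still (value of joint slide above 0.0475 m and value of joint stopper above 0.003 m and distance of ram_end from where it was at the start of the episode between 0.0068 and 0.0092 m and distance of handle_mid from where it was at the start of the episode below 0.0165 m and angle between vial's own z axis and vertical below 0.12 rad and x of vial in the frame of ram_end between -0.004 and 0.004 m and y of vial in the frame of ram_end between -0.005 and 0.005 m and not (velocity of joint wheel above 0.05 rad/s) and velocity of joint wheel above -0.05 rad/s); the robot touches nothing.
It fails at once if the vial in the press or its stopper touched by the robot, lifted out of its ring or tipped (contact force between any of the fingers, the arm and vial above 0.5 N or height (world z) of vial above 0.04 m or angle between vial's own z axis and vertical above 0.25 rad).
It fails at once if the wheel wound more than a quarter turn past the one turn, or the wrong way (distance of ram_end from where it was at the start of the episode above 0.01 m or value of joint wheel below -1.9 rad).
It fails at once if the vial overloaded by the ram (contact force between foot and vial above 40 N).
It fails at once if the wheel's handle squeezed or forced (contact force between the fingers and wheel_handle above 40 N).
It fails at once if another thing on the table pushed away, lifted or knocked over (distance of any of done_vial_1, done_vial_2, holder, capped_vial, tweezers, fitting from where it was at the start of the episode above 0.015 m or angle between any of done_vial_1, done_vial_2, capped_vial's own z axis and vertical above 0.5 rad).
It also fails if it takes over 58 s, if anything falls off the work surface, if the arm or the gripper's body presses on something with over 40 N, if the wrist force passes 120 N, or if a joint passes its speed limit or range.

## Working session

There is one attempt and no reset: what is moved stays moved. The work goes in short steps, Python scripts to look and compute and a tool call to move; the robot and the scene stay as the last step left them, time stands still between calls to the robot, and variables do not carry over. Pictures are saved under pics/ and viewed, at most 10 in all, crops included, and the job is handed in when it is done.

Besides the shell and the picture viewer there is one more tool, called after "Emit:" as a command line: name --argument value ..., lists and objects as JSON in quotes. arm_command: Moves the arm, as the interface text tells. Its arguments: {"type":"object","properties":{"targets":{"type":"array","items":{"type":"array","items":{"type":"array","items":{"type":"number"}}}},"jaw":{"type":"number"},"newtons":{"type":"number"}},"required":["targets"]}

```bash
ls; mkdir -p pics; python3 - <<'E'
from cell import arm
import cv2,numpy as np,pickle
s=arm.observe();print({k:np.round(v,3) for k,v in s.items()},arm.tip_reach)
d={}
for n in("scene","top"):
    im=arm.get_image(n);d[n]=im;cv2.imwrite(f"pics/{n}0.png",im["pixels"][...,::-1])
    print(n,im["fx"],im["cx"],im["cy"],im["dist"],im["xyz"],np.round(im["rotation"],3).tolist(),(im["z_map"]>0).mean())
pickle.dump(d,open("d0.pkl","wb"))
E
```

```text
pics
{'clock': np.float64(0.0), 'joints': array([ 1.088,  0.435,  0.025,  1.574, -0.012,  1.134, -0.075]), 'dq': array([-0.001,  0.001,  0.   ,  0.001, -0.   ,  0.002,  0.001]), 'joint_efforts': array([-0.0000e+00, -6.6786e+01,  9.8500e-01, -3.1446e+01, -6.0000e-02,
        4.3000e-02,  0.0000e+00]), 'position': array([ 0.231, -0.58 ,  0.245]), 'ee_rot': array([-3.084e+00, -5.930e-01,  1.000e-03]), 'force': array([-0.78 , -0.708,  0.518]), 'ft_torque': array([-0.007, -0.01 ,  0.024]), 'gripper_force': np.float64(0.0), 'width': np.float64(0.999)} 0.019
scene 489.2446889619427 315.0466795038046 239.24817927634882 [-0.0316975  0.         0.         0.         0.       ] [ 0.22389825 -0.76018522  0.75717609] [-2.336, 0.563, -0.231] 0.9960123697916666
top 614.9860116587512 322.2583506325322 232.4780095121795 [-0.19628967  0.          0.          0.          0.        ] [ 0.41452045 -0.23706986  1.34622798] [-2.21, 2.175, -0.103] 0.9961458333333333
```

View pics/scene0.png

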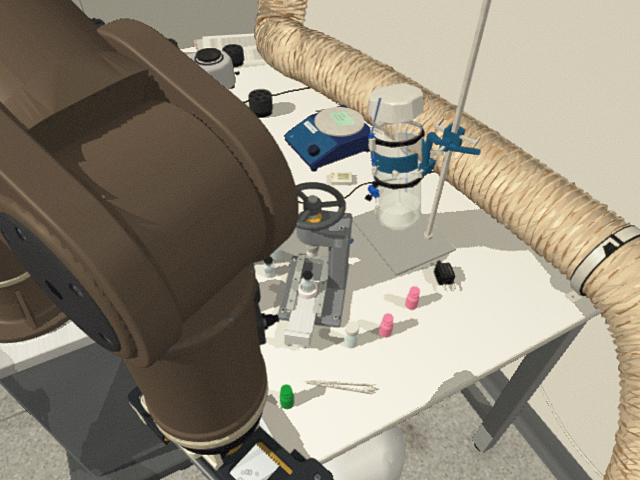

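View pics/top0.png

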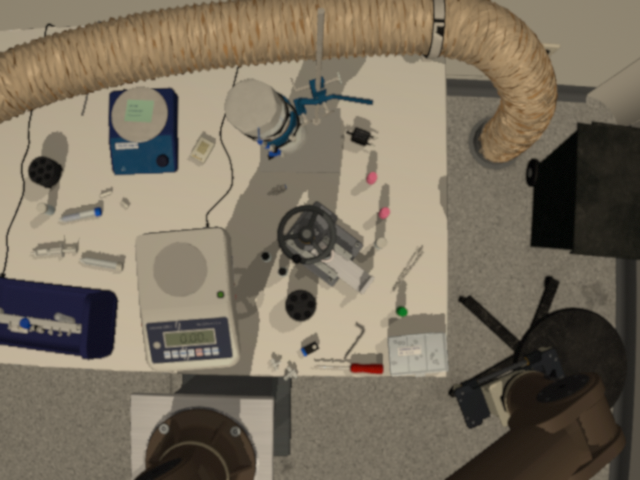

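The scene camera shows the wheel at about (318,205), the slide's end plate at (297,335) and the vial at (307,283). In the top view the wheel is at (307,233) and the slide points lower right to about (355,278). I'll use the depth data to measure these.

```bash
cat > h.py <<'E'
import numpy as np,cv2
from scipy.spatial.transform import Rotation as R
def cloud(im,T=None):
    h,w=im["z_map"].shape
    K=np.array([[im["fx"],0,im["cx"]],[0,im["fy"],im["cy"]],[0,0,1.]])
    u,v=np.meshgrid(np.arange(w),np.arange(h))
    n=cv2.undistortPoints(np.stack([u,v],-1).reshape(-1,1,2).astype(float),K,np.array(im["dist"])).reshape(h,w,2)
    z=im["z_map"].astype(float)
    P=np.dstack([n[...,0]*z,n[...,1]*z,z])
    if T is None:
        r=np.array(im["rotation"]);M=R.from_rotvec(r).as_matrix() if r.size==3 else r
        return P@M.T+np.array(im["xyz"])
    return P@T[:3,:3].T+T[:3,3]
E
python3 - <<'E'
import pickle,numpy as np,cv2
from h import *
d=pickle.load(open("d0.pkl","rb"))
P=cloud(d["top"]);px=d["top"]["pixels"]
print("table",np.median(P[300:340,250:290,2]), P[233,307])
c=P[190:310,250:390].reshape(-1,3);uv=np.stack(np.meshgrid(np.arange(250,390),np.arange(190,310)),-1).reshape(-1,2)
def rep(n,m): print(n,m.sum(),c[m].mean(0).round(4),c[m].std(0).round(4),uv[m].mean(0))
z=c[:,2]
rep("handle",(z>.23)&(z<.27))
m=(z>.19)&(z<.212)
rep("rim",m)
(x,y),r=cv2.minEnclosingCircle(c[m][:,:2].astype(np.float32));print("circ",x,y,r)
near=m&(abs(np.hypot(c[:,0]-x,c[:,1]-y)-.05)<.01)
A=np.c_[2*c[near][:,:2],np.ones(near.sum())];b=(c[near][:,:2]**2).sum(1);s=np.linalg.lstsq(A,b,rcond=None)[0];print("fit",s[:2],np.sqrt(s[2]+s[0]**2+s[1]**2))
hist=np.histogram(z,bins=np.arange(-.01,.28,.01));print(list(zip(hist[1].round(2),hist[0])))
a=cv2.resize(px[170:320,240:420],None,fx=4.4,fy=4,interpolation=cv2.INTER_CUBIC);
b=d["scene"]["pixels"][170:410,230:450];b=cv2.resize(b,None,fx=2.5,fy=2.5,interpolation=cv2.INTER_CUBIC)
cv2.imwrite("pics/tc.png",a[...,::-1]);cv2.imwrite("pics/sc.png",b[...,::-1])
E
```

```text
table -0.0001243043336119909 [ 0.49764045 -0.22991779  0.21611797]
handle 83 [ 0.4494 -0.2117  0.2507] [0.0045 0.0047 0.0057] [296.20481928 258.40963855]
rim 1414 [ 0.4986 -0.2298  0.2048] [0.0306 0.0324 0.0028] [306.97807638 232.97807638]
circ 0.4969828724861145 -0.2289254069328308 0.05613674968481064
fit [ 0.49664568 -0.22900061] 0.0497012999629133
[(np.float64(-0.01), np.int64(6344)), (np.float64(0.0), np.int64(4611)), (np.float64(0.01), np.int64(931)), (np.float64(0.02), np.int64(1058)), (np.float64(0.03), np.int64(589)), (np.float64(0.04), np.int64(493)), (np.float64(0.05), np.int64(338)), (np.float64(0.06), np.int64(2)), (np.float64(0.07), np.int64(13)), (np.float64(0.08), np.int64(2)), (np.float64(0.09), np.int64(1)), (np.float64(0.1), np.int64(0)), (np.float64(0.11), np.int64(1)), (np.float64(0.12), np.int64(0)), (np.float64(0.13), np.int64(2)), (np.float64(0.14), np.int64(9)), (np.float64(0.15), np.int64(11)), (np.float64(0.16), np.int64(635)), (np.float64(0.17), np.int64(105)), (np.float64(0.18), np.int64(0)), (np.float64(0.19), np.int64(72)), (np.float64(0.2), np.int64(1283)), (np.float64(0.21), np.int64(139)), (np.float64(0.22), np.int64(2)), (np.float64(0.23), np.int64(7)), (np.float64(0.24), np.int64(18)), (np.float64(0.25), np.int64(58)), (np.float64(0.26), np.int64(0)), (np.float64(0.27), np.int64(0))]
```

View pics/tc.png

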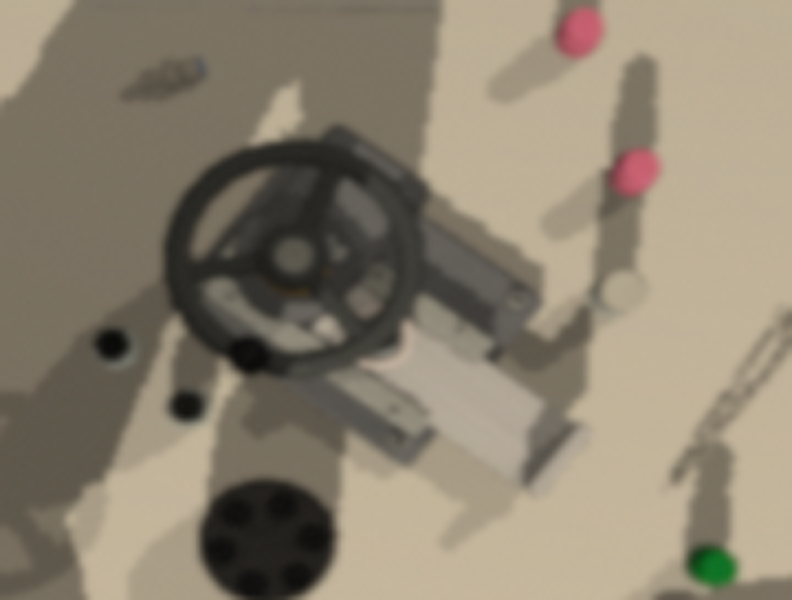

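View pics/sc.png

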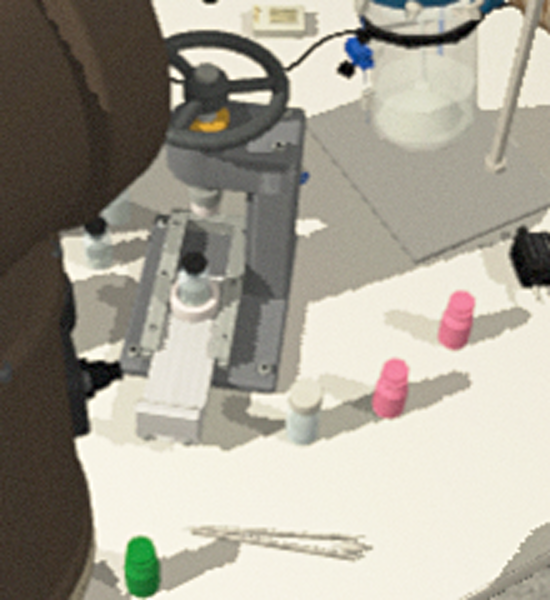

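The wheel centre is about (0.497, -0.229), with the handle on the robot-left side of the rim at tc.png (250,352). The slide's end plate is at tc.png (555,460). The only pushable end plate and handle are the press's own. The vial in the white ring on the slide (sc.png (193,275)) is the real one; the pink ones at (455,320) and (392,388), and the green one, are look-alikes and I'll leave them alone. Next I'll measure the press direction and the clearances.

```bash
python3 - <<'E'
import pickle,numpy as np,cv2
from h import *
d=pickle.load(open("d0.pkl","rb"))
S=np.array([.4967,-.229])
for n in("top","scene"):
    P=cloud(d[n]).reshape(-1,3);r=np.hypot(*(P[:,:2]-S).T)
    m=(r>.14)&(r<.2)&(P[:,2]>.044)&(P[:,2]<.062)&(P[:,0]<.45)&(P[:,0]>.33)&(P[:,1]<-.28)
    q=P[m];print(n,len(q))
    if len(q)>5:
        bx=cv2.minAreaRect(q[:,:2].astype(np.float32));print(bx,q.mean(0))
        v=S-q[:,:2].mean(0);print("dir",np.degrees(np.arctan2(v[1],v[0])),np.hypot(*v))
    # head-sides/base: edge points of slide top plate
    m=(r<.2)&(P[:,2]>.012)&(P[:,2]<.022)&(P[:,0]<.6)
    bx=cv2.minAreaRect(P[m][:,:2].astype(np.float32));print("base",bx)
    m=(P[:,2]>.26)&(r<.35)
    if n=="top":
        print("tall");o=P[m][:,:2]-S
        a=np.degrees(np.arctan2(o[:,1],o[:,0]))
        for k in range(-180,180,20):
            s=(a>=k)&(a<k+20)
            if s.any():print(k,s.sum(),r[m][s].min().round(3),P[m][s,2].max().round(2))
    m=(r<.075)&(P[:,2]>.232)&(P[:,2]<.262); q=P[m]; print("handle",len(q),q.mean(0), q.min(0),q.max(0))
    m=m&(P[:,2]>.25); print(P[m].mean(0),m.sum())
E
```

```text
top 95
((0.40284252166748047, -0.35716357827186584), (0.009643862023949623, 0.04399165138602257), 53.419898986816406) [ 0.40294461 -0.35670954  0.05387661]
dir 53.71649587373575 0.15842916675289823
base ((0.4616563618183136, -0.2567085325717926), (0.20837286114692688, 0.32474595308303833), 26.88763427734375)
tall
-180 1184 0.083 1.35
-160 408 0.344 0.7
-40 103 0.244 0.31
-20 1072 0.217 0.59
0 816 0.196 0.31
20 1879 0.188 0.31
handle 83 [ 0.44940869 -0.21167172  0.25067169] [ 0.4414198  -0.22004167  0.23249544] [ 0.45735154 -0.20195652  0.25865139]
[ 0.44994317 -0.21111835  0.25372709] 58
scene 209
((0.4026631712913513, -0.35838600993156433), (0.011253751814365387, 0.043924856930971146), 52.347877502441406) [ 0.40223409 -0.35916819  0.05287112]
dir 54.03078341719833 0.16083397043971226
base ((0.4757479429244995, -0.2743988037109375), (0.25742238759994507, 0.193644717335701), 87.14358520507812)<stdin>:22: RuntimeWarning: Mean of empty slice.
  ret = um.true_divide(
Traceback (most recent call last):
ValueError: zero-size array to reduction operation minimum which has no identity
```

```bash
cat >> h.py <<'E'
TH=np.radians(53.5);S=np.array([.4967,-.229])
TX=np.array([np.cos(TH),np.sin(TH),0]);TY=np.array([np.sin(TH),-np.cos(TH),0])
RT=np.c_[TX,TY,[0,0,-1]]
def to(p):
    from cell import arm
    s=arm.observe();M=R.from_rotvec(s["ee_rot"])
    print("pos",np.round(s["position"],4),"shift",np.round(M.inv().apply(np.array(p)-s["position"]),4),"turn",(M.inv()*R.from_matrix(RT)).as_rotvec().round(4),"F",np.round(s["force"],2),"t",s["clock"],s["width"])
E
python3 -c "
from h import *
to(np.r_[S-.1925*TX[:2],.245])"
```

```text
pos [ 0.2315 -0.5801  0.245 ] shift [ 2.128e-01 -1.265e-01  2.000e-04] turn [-1.40e-03 -2.00e-04 -5.54e-01] F [-0.18 -0.68  0.17] t 0.1 0.9983146521521398
```

Emit:
arm_command --targets '[[[0.0426,-0.0253,0,0,0,0],[0.0426,-0.0253,0,0,0,0],[0.0426,-0.0253,0,0,0,0],[0.0426,-0.0253,0,0,0,0],[0.0426,-0.0253,0,0,0,0],[0,0,0,0,0,-0.14],[0,0,0,0,0,-0.14],[0,0,0,0,0,-0.14],[0,0,0,0,0,-0.134],[0,0,0,0,0,0]]]' --jaw 0 --newtons 10

```text
clock: 1.35
position: [0.3824, -0.384, 0.2454]
ee_rot: [-2.806, -1.412, 0.0]
force: [-0.1, -0.3, -1.0]
width: 0.008
gripper_force: 0.0
```

```bash
python3 -c "
from h import *
to(np.r_[S-.1925*TX[:2],.050])
from cell import arm
print(arm.observe()['joints'].round(2))"
```

```text
pos [ 0.3824 -0.384   0.2454] shift [ 0.000e+00 -1.000e-04  1.954e-01] turn [-0.0007 -0.0002 -0.001 ] F [-0.1  -0.3  -0.99] t 1.35 0.007831980356446283
[ 0.82  0.31 -0.17  1.77  0.06  1.07 -0.01]
```

Emit:
arm_command --targets '[[[0,0,0.045,0,0,0],[0,0,0.045,0,0,0],[0,0,0.045,0,0,0],[0,0,0.04,0,0,0],[0,0,0.02,0,0,0],[0.008,0,0,0,0,0],[0.008,0,0,0,0,0],[0.006,0,0,0,0,0]]]'

```text
clock: 2.35
position: [0.3967, -0.3664, 0.0519]
ee_rot: [2.804, 1.413, 0.001]
force: [-0.5, -2.0, -0.7]
width: 0.009
gripper_force: 1.1
```

Emit:
arm_command --targets '[[[0.006,0,0,0,0,0],[0.006,0,0,0,0,0],[0.006,0,0,0,0,0],[0.006,0,0,0,0,0],[0.006,0,0,0,0,0],[0.006,0,0,0,0,0]]]'

```text
clock: 3.1
position: [0.4174, -0.3371, 0.0507]
ee_rot: [-2.805, -1.414, 0.0]
force: [0.1, -2.2, 1.1]
width: 0.009
gripper_force: 1.2
```

```bash
python3 -c "
from h import *
to(np.r_[S-.1225*TX[:2],.050])
from cell import arm
im=arm.get_image('top');P=cloud(im).reshape(-1,3)
r=(P[:,:2]-S)@TX[:2];c=(P[:,:2]-S)@TY[:2]
m=(r<-.09)&(r>-.2)&(abs(c)<.03)&(P[:,2]>.035)&(P[:,2]<.057);print(m.sum(),np.percentile(r[m],[1,10,50,90,99]).round(4))
cv2.imwrite('pics/t1.png',cv2.resize(im['pixels'][170:320,240:420],None,fx=4.4,fy=4,interpolation=2)[...,::-1])"
```

```text
pos [ 0.4174 -0.3371  0.0507] shift [ 0.0116 -0.0005  0.0007] turn [-0.  0. -0.] F [ 0.13 -2.25  1.07] t 3.1 0.00882808721893498
4 [-0.0953 -0.0947 -0.093  -0.091  -0.0903]
```

Emit:
arm_command --targets '[[[0.004,0,0,0,0,0],[0.004,0,0,0,0,0],[0.002,0,0,0,0,0]]]'

```text
clock: 3.52
position: [0.4232, -0.3291, 0.0507]
ee_rot: [-2.805, -1.414, 0.0]
force: [-0.5, -1.7, 1.4]
width: 0.005
gripper_force: 1.1
```

Emit:
arm_command --targets '[[[0.002,0,0,0,0,0],[0.001,0,0,0,0,0],[0,0,0,0,0,0]]]'

```text
clock: 3.9
position: [0.4234, -0.3288, 0.0507]
ee_rot: [2.806, 1.411, -0.003]
force: [-4.8, -7.7, 2.8]
width: 0.007
gripper_force: 4.4
```

Emit:
arm_command --targets '[[[0,0,0,0,0,0],[-0.015,0,0,0,0,0],[-0.025,0,0,0,0,0],[0,0,-0.05,0,0,0],[0,0,-0.06,0,0,0],[0,0,-0.06,0,0,0],[0,0,-0.06,0,0,0],[0,0,-0.02,0,0,0],[0,0,0,0,0,0]]]'

```text
clock: 5.03
position: [0.4014, -0.3595, 0.3022]
ee_rot: [2.803, 1.413, 0.002]
force: [0.1, -0.3, -0.5]
width: 0.004
gripper_force: 0.0
```

```bash
python3 -c "
from h import *
to([.4366,-.2437,.235])
from cell import arm
im=arm.get_image('top');P=cloud(im).reshape(-1,3)
r=(P[:,:2]-S)@TX[:2];c=(P[:,:2]-S)@TY[:2]
m=(r<-.08)&(r>-.2)&(abs(c)<.03)&(P[:,2]>.04)&(P[:,2]<.057);print(m.sum(),np.percentile(r[m],[1,10,50,90,99]).round(4))
im=arm.get_image('scene');P=cloud(im).reshape(-1,3)
r=(P[:,:2]-S)@TX[:2];c=(P[:,:2]-S)@TY[:2]
m=(r<-.08)&(r>-.2)&(abs(c)<.03)&(P[:,2]>.04)&(P[:,2]<.057);print(m.sum(),np.percentile(r[m],[1,10,50,90,99]).round(4))
cv2.imwrite('pics/s1.png',cv2.resize(im['pixels'][120:400,200:470],None,fx=2.1,fy=2.1,interpolation=2)[...,::-1])"
```

```text
pos [ 0.4014 -0.3595  0.3022] shift [ 0.114  -0.0408  0.0671] turn [ 0.003  -0.0002 -0.    ] F [ 0.13 -0.26 -0.54] t 5.025 0.004316124395262182
76 [-0.1129 -0.1119 -0.1078 -0.1045 -0.1039]
214 [-0.1146 -0.1138 -0.1124 -0.1069 -0.1044]
```

View pics/s1.png

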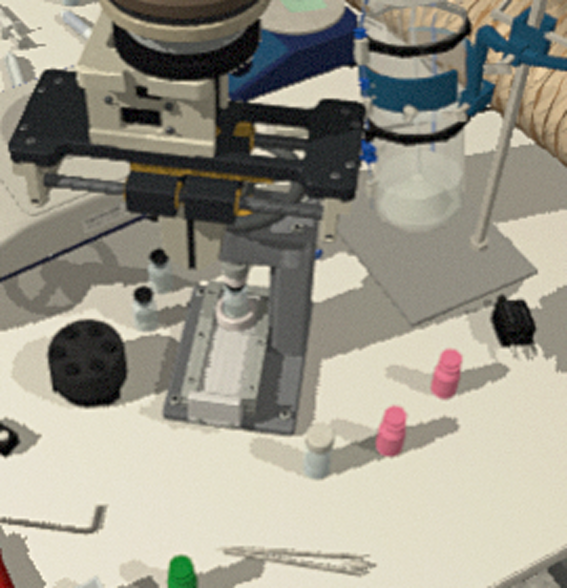

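Slide home: its outer face is 113 mm out, and the vial stands under the ram at about (237,295). Now I'll move the fingers in behind the handle.

Emit:
arm_command --targets '[[[0.035,-0.0136,0,0,0,0],[0.04,-0.0136,0,0,0,0],[0.039,-0.0136,0,0,0,0],[0,0,0.03,0,0,0],[0,0,0.025,0,0,0],[0,0,0.012,0,0,0],[0,0,0,0,0,0]]]'

```text
clock: 6.0
position: [0.4353, -0.243, 0.2325]
ee_rot: [-2.803, -1.413, 0.003]
force: [-0.1, -0.5, 0.9]
width: 0.005
gripper_force: 0.0
```

```bash
cat > path.py <<'E'
from h import *
# tool-frame centre positions for handle angle phi (deg), block half a(x),b(y) rounded by handle radius
def C(phi,a=.0095,b=.019,rh=.0095,rad=.050):
    f=np.radians(phi);h=S+rad*np.array([np.cos(f),np.sin(f)]);t=np.array([np.sin(f),-np.cos(f)])
    d=np.array([t@TX[:2],t@TY[:2]])
    lo,hi=0,.05
    for _ in range(40):
        s=(lo+hi)/2;q=np.maximum(abs(d*s)-[a,b],0)
        lo,hi=(s,hi) if np.hypot(*q)<rh else (lo,s)
    return h-t*s
p0=159.2;step=9
pts=[C(p0-k*step) for k in range(0,41)]
L=[np.round(np.r_[(q-p)@TX[:2],(q-p)@TY[:2]],4) for p,q in zip(pts,pts[1:])]
if __name__=="__main__":
    print("first");to(np.r_[pts[0],.235])
    for i in range(0,40,10):print([[float(a) for a in r]+[.0002,0,0,0] for r in L[i:i+10]])
    print([np.round(pts[i],4).tolist() for i in range(0,41,10)])
E
python3 path.py
```

```text
first
pos [ 0.4353 -0.243   0.2325] shift [ 0.0152 -0.0018 -0.0025] turn [-0.0029  0.0004 -0.0001] F [-0.13 -0.54  0.93] t 6.0 0.005122960742891375
[[0.0077, -0.0046, 0.0002, 0, 0, 0], [0.0078, -0.0033, 0.0002, 0, 0, 0], [0.0078, -0.0021, 0.0002, 0, 0, 0], [0.0075, -0.0011, 0.0002, 0, 0, 0], [0.0071, -0.0003, 0.0002, 0, 0, 0], [0.0065, 0.0, 0.0002, 0, 0, 0], [0.0059, -0.0001, 0.0002, 0, 0, 0], [0.007, 0.0015, 0.0002, 0, 0, 0], [0.0078, 0.0041, 0.0002, 0, 0, 0], [0.0075, 0.0068, 0.0002, 0, 0, 0]]
[[0.0062, 0.0077, 0.0002, 0, 0, 0], [0.0048, 0.0078, 0.0002, 0, 0, 0], [0.0036, 0.0078, 0.0002, 0, 0, 0], [0.0027, 0.0076, 0.0002, 0, 0, 0], [0.0012, 0.0088, 0.0002, 0, 0, 0], [-0.0012, 0.0103, 0.0002, 0, 0, 0], [-0.0045, 0.0112, 0.0002, 0, 0, 0], [-0.0062, 0.0097, 0.0002, 0, 0, 0], [-0.0068, 0.0078, 0.0002, 0, 0, 0], [-0.0074, 0.0061, 0.0002, 0, 0, 0]]
[[-0.0077, 0.0046, 0.0002, 0, 0, 0], [-0.0078, 0.0033, 0.0002, 0, 0, 0], [-0.0078, 0.0021, 0.0002, 0, 0, 0], [-0.0075, 0.0011, 0.0002, 0, 0, 0], [-0.0071, 0.0003, 0.0002, 0, 0, 0], [-0.0065, -0.0, 0.0002, 0, 0, 0], [-0.0059, 0.0001, 0.0002, 0, 0, 0], [-0.007, -0.0015, 0.0002, 0, 0, 0], [-0.0078, -0.0041, 0.0002, 0, 0, 0], [-0.0075, -0.0068, 0.0002, 0, 0, 0]]
[[-0.0062, -0.0077, 0.0002, 0, 0, 0], [-0.0048, -0.0078, 0.0002, 0, 0, 0], [-0.0036, -0.0078, 0.0002, 0, 0, 0], [-0.0027, -0.0076, 0.0002, 0, 0, 0], [-0.0012, -0.0088, 0.0002, 0, 0, 0], [0.0012, -0.0103, 0.0002, 0, 0, 0], [0.0045, -0.0112, 0.0002, 0, 0, 0], [0.0062, -0.0097, 0.0002, 0, 0, 0], [0.0068, -0.0078, 0.0002, 0, 0, 0], [0.0074, -0.0061, 0.0002, 0, 0, 0]]
[[0.443, -0.2297], [0.4868, -0.1717], [0.5504, -0.2283], [0.5066, -0.2863], [0.443, -0.2297]]
```

Emit:
arm_command --targets '[[[0.008,-0.001,0,0,0,0],[0.007,-0.001,0,0,0,0],[0.0077,-0.0046,0.0002,0,0,0],[0.0078,-0.0033,0.0002,0,0,0],[0.0078,-0.0021,0.0002,0,0,0],[0.0075,-0.0011,0.0002,0,0,0],[0.0071,-0.0003,0.0002,0,0,0]]]'

```text
clock: 6.88
position: [0.457, -0.1924, 0.2327]
ee_rot: [2.805, 1.414, -0.0]
force: [-2.9, -3.2, 1.3]
width: 0.005
gripper_force: 1.7
```

```bash
cat > look.py <<'E'
from h import *
from cell import arm
import sys
s=arm.observe();print(np.round(s["position"],4),np.round(s["force"],2),s["clock"],s["joints"].round(2))
im=arm.get_image('wrist');M=R.from_rotvec(s["ee_rot"]).as_matrix()
P=cloud(im,np.array(im["T_tool_cam"]))@M.T+np.array(s["position"])
np.save("P.npy",P);px=im["pixels"]
cv2.imwrite(f'pics/{sys.argv[1]}.png',px[...,::-1])
for n in ("wrist","top"):
    if n=="top": P=cloud(arm.get_image("top"))
    r=np.hypot(P[...,0]-S[0],P[...,1]-S[1])
    m=(r<.075)&(r>.03)&(P[...,2]>.235)&(P[...,2]<.262)&(np.hypot(P[...,0]-s["position"][0],P[...,1]-s["position"][1])>.0)
    q=P[m]
    if len(q):
        a=np.median(q,0);print(n,len(q),a.round(4),np.degrees(np.arctan2(a[1]-S[1],a[0]-S[0])).round(1))
E
python3 look.py w1
```

```text
[ 0.457  -0.1924  0.2327] [-2.89 -3.17  1.27] 6.875 [ 0.52  0.26 -0.27  1.88  0.08  1.01 -0.43]
wrist 2471 [ 0.4772 -0.179   0.2489] 111.3
```

View pics/w1.png

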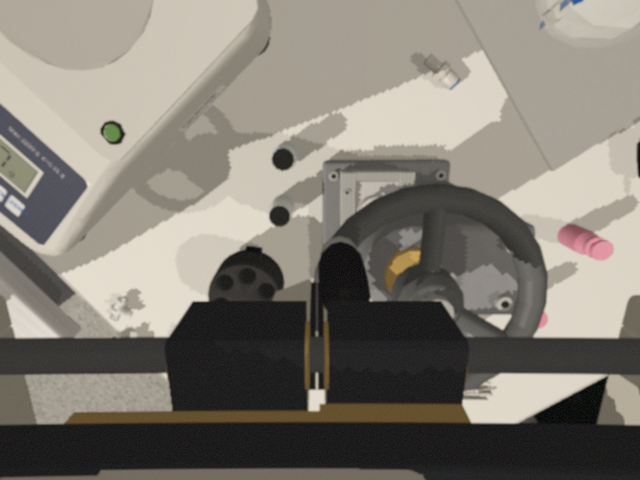

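The handle, at (340,270) in the wrist picture, moves ahead of the fingertips as planned, with about 4 N of contact. I'll keep pushing.

Emit:
arm_command --targets '[[[0.0065,0.0,0.0002,0,0,0],[0.0059,-0.0001,0.0002,0,0,0],[0.007,0.0015,0.0002,0,0,0],[0.0078,0.0041,0.0002,0,0,0],[0.0075,0.0068,0.0002,0,0,0],[0.0062,0.0077,0.0002,0,0,0],[0.0048,0.0078,0.0002,0,0,0],[0.0036,0.0078,0.0002,0,0,0]]]'

```text
clock: 7.98
position: [0.5153, -0.1744, 0.2309]
ee_rot: [-2.805, -1.414, 0.0]
force: [-3.1, 1.9, -1.2]
width: 0.005
gripper_force: 1.5
```

```bash
python3 look.py w2; python3 -c "
from path import *
to(np.r_[pts[13],.23])"
```

```text
[ 0.5153 -0.1744  0.2309] [-3.07  1.9  -1.2 ] 7.975 [ 0.44  0.34 -0.28  1.77  0.11  1.05 -0.51]
wrist 655 [ 0.5196 -0.1673  0.249 ] 69.6
pos [ 0.5159 -0.1747  0.2311] shift [-0.0004 -0.0018  0.0011] turn [ 0.0009 -0.0004 -0.0002] F [-1.11  0.51 -0.48] t 8.075 0.004577363434590884
```

View pics/w2.png

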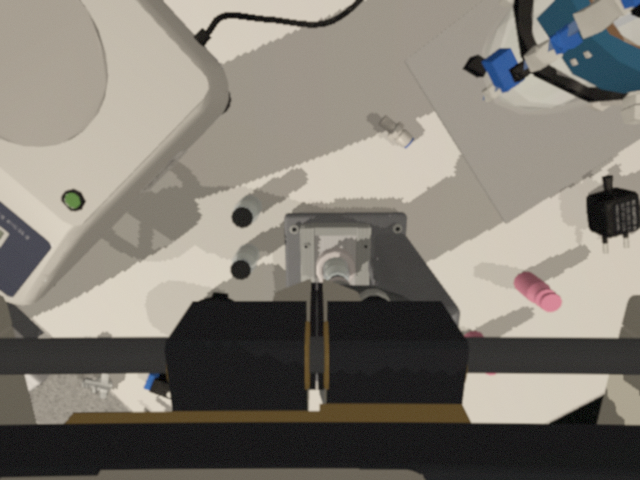

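The wheel is hidden behind the gripper here, but the contact force points along the tool's +y, which fits pushing the handle onward at about 42°. I'll continue.

Emit:
arm_command --targets '[[[0.0027,0.0076,0.0002,0,0,0],[0.0012,0.0078,0.0002,0,0,0],[-0.0012,0.01,0.0002,0,0,0],[-0.0045,0.0109,0.0002,0,0,0],[-0.0062,0.0094,0.0002,0,0,0],[-0.0068,0.0078,0.0002,0,0,0],[-0.0074,0.0061,0.0002,0,0,0]]]'

```text
clock: 8.95
position: [0.5495, -0.2286, 0.2298]
ee_rot: [2.805, 1.413, 0.0]
force: [1.5, 3.1, -0.0]
width: 0.005
gripper_force: 1.5
```

```bash
python3 look.py w3; python3 -c "
from path import *
to(np.r_[pts[20],.229])"
```

```text
[ 0.5495 -0.2286  0.2298] [ 1.51  3.13 -0.04] 8.95 [ 0.49  0.42 -0.26  1.65  0.12  1.09 -0.44]
wrist 858 [ 0.5483 -0.2306  0.2482] -1.8
pos [ 0.549  -0.2297  0.2297] shift [0.002  0.0003 0.0007] turn [ 0.0005  0.0012 -0.0024] F [-0.27 -0.69  0.41] t 9.05 0.006459220807798199
```

Emit:
arm_command --targets '[[[-0.0077,0.0046,0.0002,0,0,0],[-0.0078,0.0033,0.0002,0,0,0],[-0.0078,0.0021,0.0002,0,0,0],[-0.0075,0.0011,0.0002,0,0,0],[-0.0071,0.0003,0.0002,0,0,0],[-0.0065,0,0.0002,0,0,0],[-0.0059,0.0001,0.0002,0,0,0],[-0.007,-0.0015,0.0002,0,0,0],[-0.0078,-0.0041,0.0002,0,0,0]]]'

```text
clock: 10.18
position: [0.5151, -0.2845, 0.2281]
ee_rot: [2.805, 1.413, -0.0]
force: [2.0, -1.3, 0.9]
width: 0.01
gripper_force: 1.4
```

```bash
python3 look.py w4; python3 -c "
from path import *
to(np.r_[pts[29],.228])"
```

```text
[ 0.5151 -0.2845  0.2281] [ 1.99 -1.3   0.92] 10.175 [ 0.59  0.41 -0.24  1.67  0.11  1.07 -0.32]
wrist 591 [ 0.5194 -0.2775  0.2476] -65.0
pos [ 0.514  -0.2851  0.228 ] shift [ 0.0022  0.0015 -0.    ] turn [ 0.0001  0.0017 -0.0021] F [ 1.03 -1.26 -0.44] t 10.275 0.003597551072092272
```

Emit:
arm_command --targets '[[[-0.0075,-0.0068,0.0002,0,0,0],[-0.0062,-0.0077,0.0002,0,0,0],[-0.0048,-0.0078,0.0002,0,0,0],[-0.0036,-0.0078,0.0002,0,0,0],[-0.0027,-0.0076,0.0002,0,0,0],[-0.0012,-0.0088,0.0002,0,0,0]]]'

```text
clock: 11.02
position: [0.462, -0.2766, 0.2267]
ee_rot: [2.805, 1.414, -0.0]
force: [-0.1, -2.2, 0.5]
width: 0.007
gripper_force: 1.4
```

```bash
python3 look.py w5; python3 -c "
from path import *
to(np.r_[pts[35],.227])"
```

```text
[ 0.462  -0.2766  0.2267] [-0.1  -2.22  0.52] 11.025 [ 0.63  0.33 -0.25  1.79  0.09  1.03 -0.29]
wrist 1440 [ 0.4583 -0.2481  0.2427] -153.6
pos [ 0.4613 -0.2761  0.2267] shift [ 0.0003  0.0027 -0.0003] turn [-0.0013  0.0006  0.    ] F [ 0.66 -0.57  0.18] t 11.125 0.008629133126268632
```

View pics/w5.png

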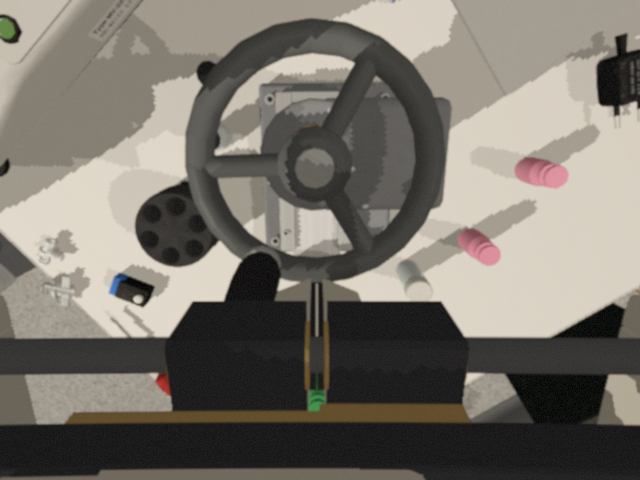

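The handle, at (255,270), is at about -155°, exactly as planned. About 45° remain.

Emit:
arm_command --targets '[[[0.0012,-0.0093,0.0002,0,0,0],[0.0045,-0.0102,0.0002,0,0,0],[0.0062,-0.009,0.0002,0,0,0],[0.0068,-0.0078,0.0002,0,0,0],[0.0074,-0.0061,0.0002,0,0,0],[0,0,0,0,0,0]]]'

```text
clock: 11.88
position: [0.4443, -0.2289, 0.2257]
ee_rot: [-2.803, -1.416, -0.001]
force: [-0.0, -0.3, 0.1]
width: 0.002
gripper_force: 0.0
```

```bash
python3 look.py w6; python3 -c "
from path import *
to(np.r_[pts[40],.227])"
```

```text
[ 0.4443 -0.2289  0.2257] [-0.02 -0.33  0.11] 11.875 [ 0.59  0.27 -0.27  1.88  0.08  1.   -0.35]
wrist 2118 [ 0.4526 -0.2065  0.2438] 152.9
pos [ 0.4447 -0.2299  0.2259] shift [-0.0009 -0.0015 -0.0012] turn [ 0.0004 -0.0008  0.0008] F [-0.03  0.14  0.93] t 11.975 0.003395779025734734
```

Emit:
arm_command --targets '[[[-0.012,0,0,0,0,0],[-0.016,0.004,0,0,0,0],[0,0,-0.04,0,0,0],[0,0,-0.06,0,0,0],[-0.05,0,0,0,0,0],[-0.06,0,0,0,0,0],[-0.06,0,0,0,0,0],[-0.06,0,0,0,0,0],[-0.05,0,0,0,0,0],[0,0,0,0,0,0]]]'

```text
clock: 13.22
position: [0.2588, -0.4846, 0.3253]
ee_rot: [2.812, 1.401, -0.004]
force: [0.2, 0.4, -0.2]
width: 0.005
gripper_force: 0.0
```

```bash
python3 - <<'E'
from h import *
from cell import arm
import pickle
d=pickle.load(open("d0.pkl","rb"))
im=arm.get_image("top");s=arm.observe();print(s["position"],s["force"])
for n,P in(("old",cloud(d["top"])),("new",cloud(im))):
    P=P.reshape(-1,3);r=np.hypot(*(P[:,:2]-S).T)
    m=(r<.07)&(r>.03)&(P[:,2]>.222)&(P[:,2]<.262);q=P[m];a=q.mean(0);print(n,m.sum(),a.round(4),np.percentile(q[:,2],70).round(4),np.degrees(np.arctan2(a[1]-S[1],a[0]-S[0])))
    m=(abs(r-.05)<.006)&(P[:,2]>.185)&(P[:,2]<.215);print("rim z",np.median(P[m,2]).round(4))
sc=arm.get_image("scene")
cv2.imwrite("pics/s2.png",cv2.resize(sc["pixels"][120:400,200:470],None,fx=2.1,fy=2.1,interpolation=2)[...,::-1])
E
```

```text
[ 0.26128061 -0.48249518  0.32539593] [ 1.23074291  1.08440163 -0.79161576]
old 83 [ 0.4494 -0.2117  0.2507] 0.2538 159.8763755931252
rim z 0.2049
new 81 [ 0.4508 -0.2088  0.2433] 0.246 156.26483148703983
rim z 0.1969
```

View pics/s2.png

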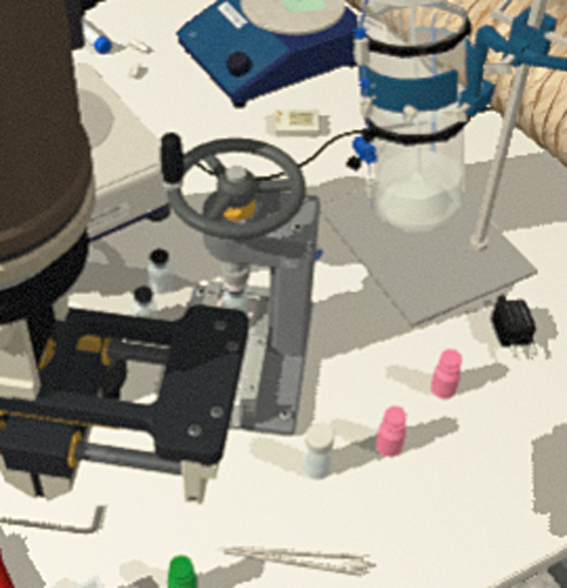

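The wheel sank 8.0 mm. The handle is within 4° of where it started, the foot is on the vial at about (237,285), and the robot is clear of everything.

```bash
python3 -c "
from cell import arm
print(arm.sign_off())"
```

```text
the job is handed in; nothing more can be done
None
```

The job is handed in: the slide is home against the stop, the wheel went round one clockwise turn (8.0 mm down, handle within 4° of its start), and the robot is clear. I did not measure the stopper's gap directly, and the hand-in gave no verdict.

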